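# Point out the ring to re-measure and confirm it

### The job

Show your colleague which bearing ring must be measured again: point at the widest ring on the dark inspection plate by holding the fingertips over its middle, about 1 to 3 cm above it and without touching it, for about two seconds. Then confirm by pressing the larger button of the cream control box all the way down and letting it come back up. Leave the small button unpressed, do not touch or move the rings or the loose things, and do not bring the fingertips down low over either of the other two rings.

Things in the scene. Friction and masses are not known exactly. Their poses are not given: they have to be found in the camera images.
- plate: Fixed black granite inspection plate, 280 x 340 x 20 mm (its x, y, z), lying flat on the table. Origin at the centre of its underside; top face 20 mm above. The three rings and the plug gauge rest on it.
- wide_ring: THE WIDEST RING, the one to point at: plain steel bearing ring lying flat, outer diameter 90 mm, bore 70 mm, 18 mm high, about 0.3 kg, loose. Origin at the centre of its underside, z up along the ring's axis.
- wide_ring_top (a point): Centre of the wide ring at the level of its top face (18 mm above its underside, 38 mm above the table); in the middle of the open bore.
- small_ring: Another plain steel ring lying flat, outer diameter 56 mm, bore 40 mm, 16 mm high, loose. Not to be pointed at. Origin at the centre of its underside.
- small_ring_top (a point): Centre of the small ring at the level of its top face (36 mm above the table).
- tall_sleeve: Another plain steel ring, narrow and tall like a sleeve, standing upright, outer diameter 42 mm, bore 28 mm, 45 mm high, loose. Not to be pointed at. Origin at the centre of its underside.
- tall_sleeve_top (a point): Centre of the sleeve at the level of its top face (65 mm above the table).
- control_box: Fixed cream control box, 90 x 130 x 45 mm (its x, y, z), to the left or to the right of the plate. Origin at the centre of its underside. Its top carries two black push buttons in steel housings: the large one 30 mm from the centre towards its +y, the small one 36 mm from the centre towards its -y (66 mm apart). The tops of both buttons stand 22 mm above the top of the box (67 mm above the table); the housings are 12 mm high, the large one 56 mm across, the small one 34 mm.
- large_button_top (a point): Centre of the top face of the LARGE button (black, 40 mm across), the one to press: straight down.
- large_button (a joint): Travel of the large button in m: 0 is up, 0.006 fully down; it springs back. About 5 N holds it fully down.
- small_button_top (a point): Centre of the top face of the small button (black, 18 mm across), not to be pressed.
- small_button (a joint): Travel of the small button in m: 0 is up, 0.004 fully down.
- gauge_case: Fixed closed wooden case, 100 x 140 x 43 mm, on the side of the plate away from the control box. Origin at the centre of its underside.
- plug_gauge: Loose steel plug gauge lying on the plate, 80 mm long along its y, 14 mm square handle in the middle. Origin at the centre of its underside.
- oil_bottle: Loose yellow bottle with a black cap, standing on the table on the left beyond the plate, 56 mm across, 130 mm high. Origin at the centre of its underside.
Not all that is in view belongs to the job. What is shaped like the control_box but green is not meant.

How it is judged:
By the outcome, as a careful person would: the job done as asked, in the order asked, and still so for the second after the job is handed in, with the robot touching nothing.
It also fails if it takes over 42 s, if anything falls off the work surface, if the arm or the gripper's body presses on something with over 40 N, if the wrist force passes 120 N, or if a joint passes its speed limit or range.

### The arm

A 6-joint arm with a two-finger parallel gripper is mounted at the origin on the work surface. World frame = base frame: x ahead of the robot, y to its left, z up, the work surface at z = 0. Lengths are in m, angles in rad, forces in N, time in s.
With the tool pointing down it reaches from about 0.375 to 0.925 m from the base axis. Payload 5.7 kg.
Tool frame: the origin (TCP) lies between the finger pads; the fingertips stand 17 mm ahead of it and the grasp point (between the pads) lies 2 mm behind it; z points along the fingers, y is the direction in which the jaws open and shut (so a half turn about z gives the same grasp; the last joint's range is limited). The gripper opens to 85 mm and grips with 20 to 120 N. Pads are 22 mm wide; open, the fingers measure 114 mm over their backs; the gripper's body (76 mm by 85 mm) begins 54 mm behind the grasp point. The pads swing forward as they close: fully open they stand 13 mm farther back than shut.
Start: joints at [-0.115, 0.359, 1.51, -0, 1.272, -0.115], TCP at [0.6, -0, 0.248] pointing down, gripper open.
Joint ranges: [-2.97, 2.97], [-1.01, 2.36], [0.21, 2.38], [-0.96, 4.11], [0.2, 2.71], [-2.98, 2.98]. Speed limits (rad/s): [2.39, 2.39, 3.14, 3.14, 3.14, 3.14].

### API

Orientations are given as a 3x3 rotation matrix whose columns are the frame's x, y, z axes.
In Python, from bench import * gives the robot as it stands.
- The arm moves only by the tool move_arm, never from a script. Its argument "series" is a list of rows, each a list of 5 numbers: the finger opening in cm, from 0 to 8.54, then the shift along the tool's x, y, z in cm, then the turn about the tool's z in degrees. In form: [[gripper, x, y, z, yaw], ...]. A call has 1 to 8 rows; each row shifts and turns the commanded pose from where the row before left it, along the tool's axes as they then stand; what a row does not reach is not made up. A row lasts 1/8 s, in which the tool goes at most 62.5 mm and 10.7 degrees, less where a joint would pass 70% of its speed; a pose out of reach is approached as far as the arm can. A call is refused whole if a number of a shift passes 6.25 or a number of a turn 10.7, either way. A call with a gripper value outside its range is refused whole. The fingers move at their own pace and stop on an object; "newtons" is the grip in N (left out, the last holds). Time passes only in rows, so rows that do not move let the fingers close. It gives the time, the measured TCP pose, the force and the opening at its end, in the units of the state.
- get_obs(): the state, without advancing time (a new reading comes with each control period).
- get_image(name): name is "scene" or "side" or "wrist"; returns the picture (400x640x3 uint8, red, green, blue); there is no depth.
- camera_params(name): a dict with "fx", "fy", "cx", "cy" (pixels), "R" (3x3) and "t" (3): a world point X has camera coordinates R X + t. Camera axes: x right, y down, z forward; pixel columns grow to the right and rows downward; lengths in m; the calibration is good to about 2 mm. A picture is of the moment at which its call begins: read the wrist's pose just before it. camera_params takes no time and is no camera call; for the wrist camera it gives the pose at the moment of the call.
- job_done(): hands the job in, once; it reports no verdict.
The state is a dict: "clock": time; "joints": joint angles; "dq": joint speeds; "effort": joint torques, N m; "position": TCP position; "tool_rot": TCP orientation; "wrist_force": force on the tool from outside, world axes, zero at the start; "wrist_torque": the same for the moment, N m; "finger_gap": finger opening in m.
Only numpy, scipy, OpenCV 4.12 (cv2) and the standard library are available. Lean on these libraries where they do the work, as an engineer would, in place of code of your own. Each camera call takes 0.05 s, during which the arm holds its last target. There are 200 camera calls.

## Working session

There is one attempt and no reset: what is moved stays moved. The work goes in short steps, Python scripts to look and compute and a tool call to move; the robot and the scene stay as the last step left them, time stands still between calls to the robot, and variables do not carry over. Pictures are saved under pics/ and viewed, about 8 in all and at most 12, crops included, and the job is handed in when it is done.

Besides the shell and the picture viewer there is one more tool, called after "Call:" as name([rows], argument=value, ...), one row to a line, values as JSON. move_arm: Moves the arm, as the interface text tells. Its arguments: {"type":"object","properties":{"series":{"type":"array"},"newtons":{"type":"number"}},"required":["series"]}

```bash
mkdir -p pics; cat > h.py <<'E'
from bench import *
import numpy as np, cv2
def shot(n,f):
    p=camera_params(n); im=get_image(n); cv2.imwrite('pics/'+f,im[:,:,::-1]); return p,im
def ray(p,u,v,z):
    R=np.array(p['R']);t=np.array(p['t']);c=-R.T@t
    d=R.T@np.array([(u-p['cx'])/p['fx'],(v-p['cy'])/p['fy'],1]); return c+d*(z-c[2])/d[2]
def proj(p,X):
    c=np.array(p['R'])@np.array(X)+np.array(p['t']); return p['fx']*c[0]/c[2]+p['cx'],p['fy']*c[1]/c[2]+p['cy']
E
python3 - <<'E'
from h import *
o=get_obs();print(o['clock'],o['position'],np.round(o['tool_rot'],3),o['finger_gap'])
for n in('scene','wrist'): p,_=shot(n,n+'1.png');print(n,-np.array(p['R']).T@p['t'])
E
```

```text
0.0 [5.99333553e-01 6.56913519e-05 2.47455966e-01] [[ 0.     1.    -0.002]
 [ 1.    -0.     0.   ]
 [ 0.    -0.002 -1.   ]] 0.0856696547491931
scene [1.57962559 0.14034241 0.85182401]
wrist [0.59950374 0.0685446  0.37332367]
```

View pics/scene1.png

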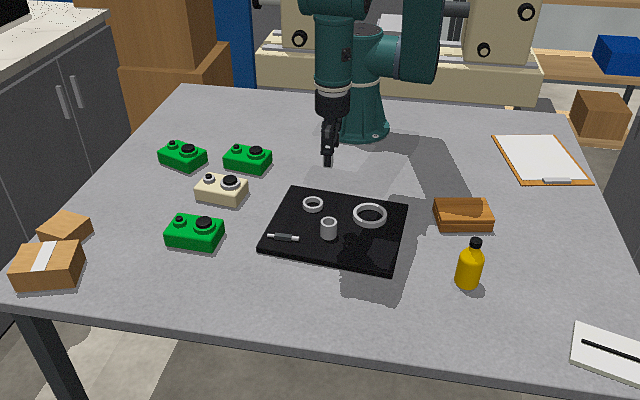

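View pics/wrist1.png

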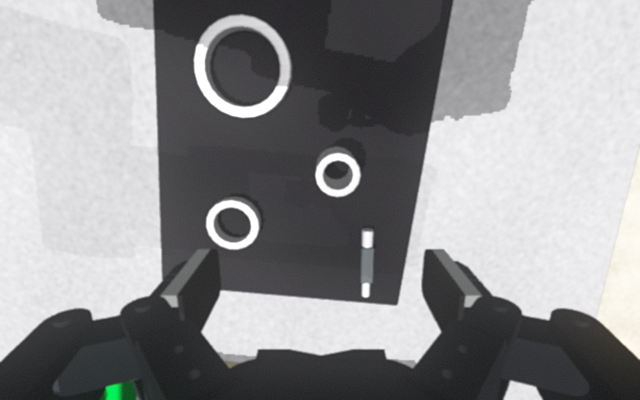

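The scene view shows the candidates. Rings: wide at (370,215), small at (313,204), sleeve at (329,229). Boxes: cream at (221,189), green at (182,155), (247,158) and (194,231). By the description I choose the ring at (370,215) and the cream box, whose large button is at about (231,181). In the wrist view the wide ring is at (243,66). Next is the close crop.

```bash
python3 - <<'E'
from h import *
im=cv2.imread('pics/scene1.png')
cv2.imwrite('pics/c.png',cv2.resize(im[165:215,180:260],None,fx=10,fy=10,interpolation=cv2.INTER_CUBIC))
w=camera_params('wrist');s=camera_params('scene')
print('wide w',ray(w,243,66,.038),'s',ray(s,370,213.5,.038))
print('small w',ray(w,233,224,.036),'sleeve',ray(w,338,175,.065))
print('btn',ray(s,231,181,.067),ray(s,208.5,178,.067))
E
```

```text
wide w [0.52681436 0.09723456 0.038     ] s [0.53685441 0.10008797 0.038     ]
small w [ 0.50592198 -0.05940104  0.036     ] sleeve [ 6.14774834e-01 -1.76178129e-05  6.50000000e-02]
btn [ 0.49941384 -0.28585943  0.067     ] [ 0.49671322 -0.35121508  0.067     ]
```

View pics/c.png

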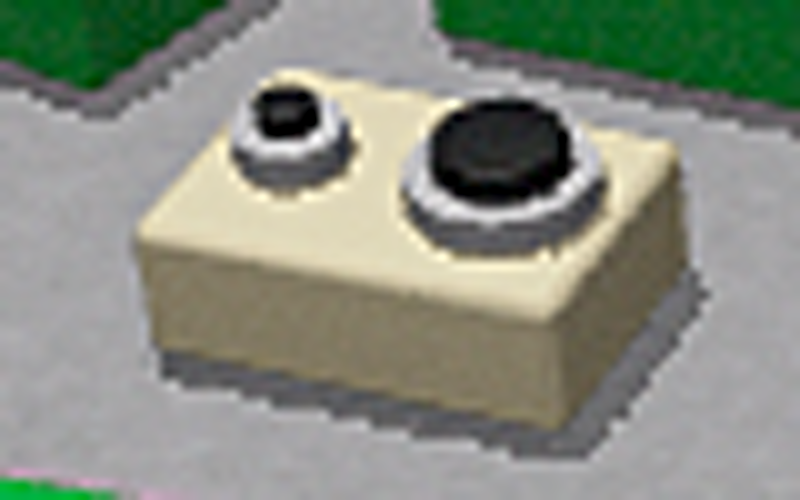

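The crop confirms the cream box. Its large button top is at about scene (230,179), on the box's right (+y) side, and the small one is at (208.5,175). I'll move partway with the fingers closing, then look again.

Call:
move_arm([
  [0,1,-2,1,0],
  [0,1,-2,1,0],
  [0,1,-2,1,0],
  [0,1,-1,1,0],
  [0,0,0,1,0],
  [0,0,0,0,0],
  [0,0,0,0,0],
])

```text
clock: 0.98
position: [0.531, 0.0397, 0.1984]
tool_rot: [[0.0, 1.0, 0.001], [1.0, -0.0, -0.0], [-0.0, 0.001, -1.0]]
wrist_force: [0.3, -0.2, 0.4]
finger_gap: -0.0001
```

```bash
python3 - <<'E'
from h import *
o=get_obs();print(o['clock'],o['position'],o['finger_gap'])
p,im=shot('wrist','w2.png')
g=cv2.cvtColor(im,cv2.COLOR_RGB2GRAY)
m=(g>130).astype(np.uint8)
cs,_=cv2.findContours(m,cv2.RETR_LIST,cv2.CHAIN_APPROX_NONE)
for c in cs:
    if len(c)>60:
        e=cv2.fitEllipse(c)
        if e[1][0]/e[1][1]>.85: print(np.round(e[0],1),np.round(e[1],1),ray(p,*e[0],.038))
E
```

```text
0.975 [0.53098241 0.03966033 0.19842593] -7.890113183448538e-05
[422.2 234.6] [30.5 33.8] [ 0.62254824 -0.01081767  0.038     ]
[422.3 234.3] [46.1 51.3] [ 0.62259758 -0.01050681  0.038     ]
[314.7 111.7] [85.3 87.5] [0.52588308 0.09739611 0.038     ]
[314.1 111.5] [108.5 111.9] [0.52545724 0.09753215 0.038     ]
```

View pics/w2.png

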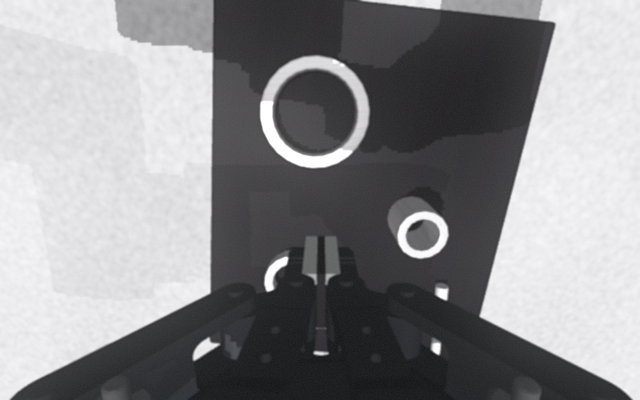

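The wrist view shows the wide ring centred at (314,112), at world (0.526, 0.0975). That agrees with the first measurement to 1 mm. I'll move over it, then go down.

Call:
move_arm([
  [0,2,-0.3,0,0],
  [0,2,-0.2,0,0],
  [0,1.8,0,2,0],
  [0,0,0,3,0],
  [0,0,0,3,0],
  [0,0,0,2.5,0],
  [0,0,0,1.2,0],
  [0,0,0,0.5,0],
])

```text
clock: 2.02
position: [0.5253, 0.0979, 0.0761]
tool_rot: [[0.0, 1.0, -0.0], [1.0, -0.0, 0.0], [0.0, -0.0, -1.0]]
wrist_force: [0.0, 0.3, 0.4]
finger_gap: -0.0001
```

Call:
move_arm([
  [0,0,0,0,0],
  [0,0,0,0,0],
  [0,0,0,0,0],
  [0,0,0,0,0],
  [0,0,0,0,0],
  [0,0,0,0,0],
  [0,0,0,0,0],
])

```text
clock: 2.9
position: [0.5249, 0.098, 0.0763]
tool_rot: [[-0.0, 1.0, -0.0], [1.0, 0.0, 0.0], [0.0, -0.0, -1.0]]
wrist_force: [0.3, -0.2, 0.4]
finger_gap: -0.0001
```

```bash
python3 - <<'E'
from h import *
p,im=shot('side','s1.png')
u,v=proj(p,[.5257,.0975,.038]);print(u,v)
u=int(np.clip(u,100,540));v=int(np.clip(v,80,320))
cv2.imwrite('pics/s1c.png',cv2.resize(im[v-80:v+80,u-100:u+100,::-1],None,fx=3.5,fy=3.5,interpolation=cv2.INTER_CUBIC))
E
```

```text
300.00658975490046 241.0274549755498
```

View pics/s1c.png

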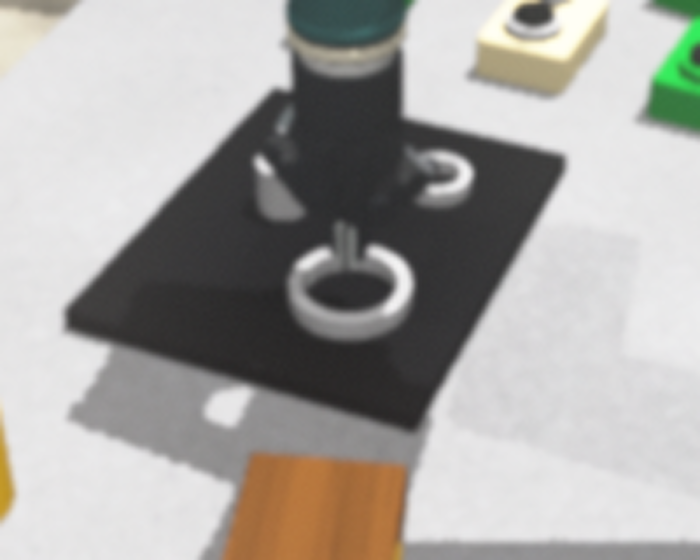

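In the side crop the shut fingertips at (347,265) stand just above the ring's middle at (350,283), clear of it. I'll finish the hold, then lift and go to the control box.

Call:
move_arm([
  [0,0,0,0,0],
  [0,0,0,0,0],
  [0,0,0,0,0],
  [0,0,0,0,0],
  [0,0,0,0,0],
  [0,0,0,0,0],
  [0,0,0,0,0],
  [0,0,0,0,0],
])

```text
clock: 3.95
position: [0.5249, 0.098, 0.0763]
tool_rot: [[-0.0, 1.0, -0.0], [1.0, 0.0, 0.0], [0.0, -0.0, -1.0]]
wrist_force: [0.7, -0.8, -0.7]
finger_gap: 0.0
```

Call:
move_arm([
  [0,0,0,0,0],
  [0,0,0,0,0],
  [0,0,0,0,0],
  [0,0,0,-2,0],
  [0,0,0,-4,0],
  [0,0,0,-4,0],
  [0,0,0,-4,0],
  [0,-2,0,-1,0],
])

```text
clock: 4.95
position: [0.5267, 0.0787, 0.2293]
tool_rot: [[-0.002, 1.0, 0.005], [1.0, 0.002, 0.001], [0.0, 0.005, -1.0]]
wrist_force: [-0.2, -0.1, -0.7]
finger_gap: 0.0001
```

Call:
move_arm([
  [0,-5,0,0,0],
  [0,-5,0,0,0],
  [0,-5,0,0,0],
  [0,-5,-1,0,0],
  [0,-5,-1,0,0],
  [0,-5,0,0,0],
  [0,-5,0,0,0],
  [0,-3,0,0,0],
])

```text
clock: 5.95
position: [0.5047, -0.3046, 0.2262]
tool_rot: [[0.002, 1.0, 0.0], [1.0, -0.002, -0.001], [-0.001, 0.0, -1.0]]
wrist_force: [0.3, 0.3, -0.3]
finger_gap: -0.0
```

Call:
move_arm([
  [0,-1,0,0,0],
  [0,0,0,0,0],
  [0,0,0,0,0],
])

```text
clock: 6.32
position: [0.5048, -0.3105, 0.2261]
tool_rot: [[-0.001, 1.0, -0.001], [1.0, 0.001, 0.001], [0.001, -0.001, -1.0]]
wrist_force: [-0.1, 0.6, 0.3]
finger_gap: -0.0004
```

```bash
python3 - <<'E'
from h import *
p,im=shot('wrist','w3.png')
o=get_obs();print(o['clock'],o['position'],np.round(o['tool_rot'],3))
print(proj(p,[.5,-.286,.067]),proj(p,[.497,-.351,.067]))
E
```

```text
6.375 [ 0.50491921 -0.31046605  0.22624296] [[-0.001  1.    -0.   ]
 [ 1.     0.001  0.001]
 [ 0.001 -0.    -1.   ]]
(np.float64(315.4723016411769), np.float64(152.66156944864022)) (np.float64(312.40738406571603), np.float64(225.1277536279219))
```

View pics/w3.png

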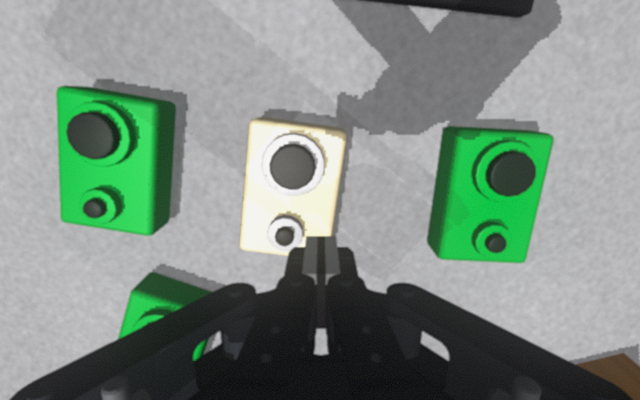

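The cream box is in the middle of the view, with the large button top at (293,166) and the small one at (285,236).

```bash
python3 - <<'E'
from h import *
p=camera_params('wrist')
a=ray(p,293,166,.067);b=ray(p,285,236,.067);print(a,b,a-b,np.linalg.norm(a-b),a-get_obs()['position'])
E
```

```text
[ 0.48093877 -0.29745869  0.067     ] [ 0.47233338 -0.36155242  0.067     ] [0.00860538 0.06409373 0.        ] 0.06466883920638511 [-0.02398044  0.01300736 -0.15924296]
```

Call:
move_arm([
  [0,0.6,-1.2,0,0],
  [0,0.7,-1.2,0,0],
  [0,0,0,3,0],
  [0,0,0,4,0],
  [0,0,0,4,0],
  [0,0,0,2,0],
  [0,0,0,0.5,0],
  [0,0,0,0,0],
])

```text
clock: 7.38
position: [0.4808, -0.2988, 0.0918]
tool_rot: [[-0.0, 1.0, 0.0], [1.0, 0.0, -0.0], [-0.0, 0.0, -1.0]]
wrist_force: [0.3, -0.3, 1.5]
finger_gap: -0.0002
```

Call:
move_arm([
  [0,0,0,0.4,0],
  [0,0,0,0.3,0],
  [0,0,0,0.2,0],
  [0,0,0,0,0],
  [0,0,0,0,0],
])

```text
clock: 8.0
position: [0.4812, -0.2992, 0.0825]
tool_rot: [[-0.0, 1.0, 0.0], [1.0, 0.0, -0.0], [-0.0, 0.0, -1.0]]
wrist_force: [0.1, -0.5, 2.4]
finger_gap: 0.0001
```

Call:
move_arm([
  [0,0,0,0.2,0],
  [0,0,0,0.2,0],
  [0,0,0,0.1,0],
  [0,0,0,0,0],
  [0,0,0,0,0],
])

```text
clock: 8.62
position: [0.4813, -0.2993, 0.078]
tool_rot: [[-0.0, 1.0, 0.001], [1.0, 0.0, -0.001], [-0.001, 0.001, -1.0]]
wrist_force: [-0.9, 0.6, 9.8]
finger_gap: -0.0
```

Call:
move_arm([
  [0,0,0,0.1,0],
  [0,0,0,0,0],
  [0,0,0,0,0],
])

```text
clock: 9.0
position: [0.4813, -0.2993, 0.0778]
tool_rot: [[-0.0, 1.0, 0.001], [1.0, 0.0, -0.001], [-0.001, 0.001, -1.0]]
wrist_force: [-2.0, 2.0, 17.7]
finger_gap: -0.0001
```

```bash
python3 - <<'E'
from h import *
p,im=shot('wrist','w4.png')
o=get_obs();print(o['clock'],o['position'],o['wrist_force'])
E
```

```text
9.05 [ 0.48128798 -0.29926542  0.07782591] [-2.2881562   2.06692828 18.16412671]
```

View pics/w4.png

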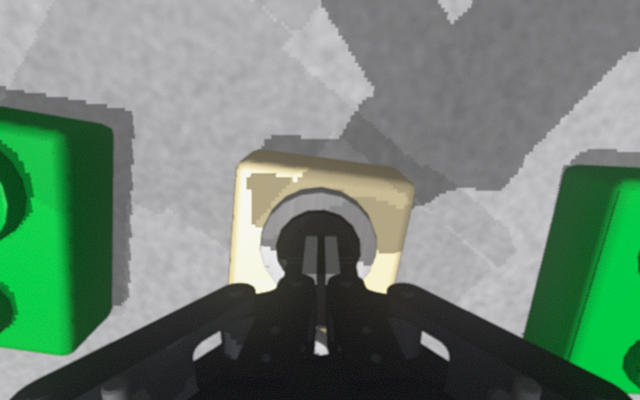

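The wrist view shows the fingertips at about (320,240), inside the black large button cap. The force rose to 18 N while the position barely changed, so the button is on its stop. Next I'll release it and back off.

Call:
move_arm([
  [0,0,0,-0.5,0],
  [0,0,0,-1,0],
  [0,0,0,-2,0],
  [0,0,0,-4,0],
  [0,0,0,-4,0],
  [0,0,0,-3,0],
  [0,0,0,0,0],
  [0,0,0,0,0],
])

```text
clock: 10.05
position: [0.4802, -0.2984, 0.2204]
tool_rot: [[-0.0, 1.0, -0.002], [1.0, 0.0, 0.001], [0.001, -0.002, -1.0]]
wrist_force: [0.3, -0.2, 0.1]
finger_gap: 0.0001
```

```bash
python3 - <<'E'
from h import *
p,im=shot('scene','s5.png')
o=get_obs();print(o['clock'],o['position'],o['wrist_force'])
cv2.imwrite('pics/s5c.png',cv2.resize(im[130:290,170:430,::-1],None,fx=3,fy=3,interpolation=cv2.INTER_CUBIC))
E
```

```text
10.1 [ 0.4800358  -0.29824197  0.21992654] [ 0.29763088  0.52814402 -0.15321169]
```

View pics/s5c.png

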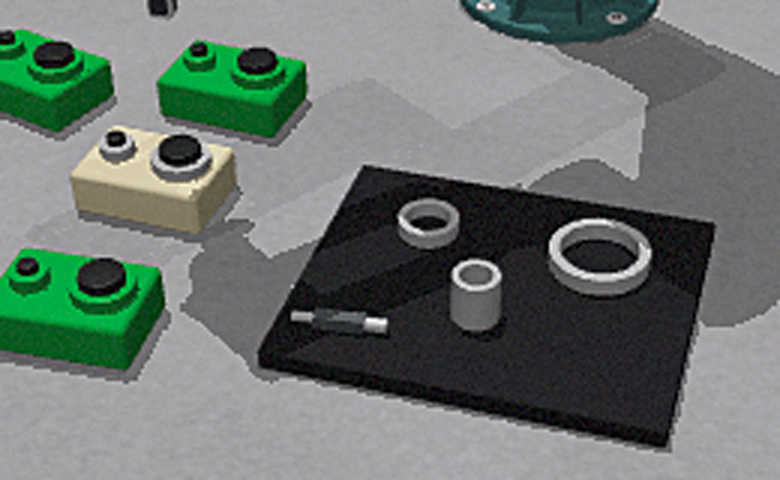

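The crop shows the large button back up at (180,150), the rings and plug gauge where they were, and the arm clear of everything.

```bash
python3 -c "
from bench import *
print(job_done())"
```

```text
the job is handed in; nothing more can be done
None
```

I pointed at the widest ring, pressed the cream box's large button, and handed the job in at about 10 s on the robot clock.

- **Pointing:** I held the shut fingertips about 2 cm above the ring's middle for about 2.3 s. A side view showed them clear of the ring. The two wrist-camera measurements of the ring agreed to about 1 mm. A coarse reading from the scene camera was about 1 cm off in x, and I did not use it.
- **Pressing:** I pushed the large button down until the force rose to about 18 N with almost no further movement, so it was on its stop; about 5 N is enough to hold it down. I did not read the button's travel directly.
- **Last checks:** After I lifted off, the picture showed the button back up, the rings and plug gauge where they were, and the arm clear of everything. The wrist force was near zero. I did not go near the small button. The oil bottle was outside that last crop, but the arm never went near it.

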